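# Wedge the rocking marking stand

## Robot

A 6-joint arm with a two-finger parallel gripper is mounted at the origin on the work surface. World frame = base frame: x ahead of the robot, y to its left, z up, the work surface at z = 0. Lengths are in m, angles in rad, forces in N, time in s.
With the tool pointing down it reaches from about 0.375 to 0.9 m from the base axis. Payload 3.1 kg.
Tool frame: the origin (TCP) lies on the mounting face of the last link; the fingertips stand 182 mm ahead of it and the grasp point (between the pads) lies 164 mm ahead of it; z points along the fingers, y is the line along which they close (so a half turn about z gives the same grasp; the last joint's range is limited). The gripper opens to 87 mm and grips with 3 to 60 N. Pads are 19 mm wide; open, the fingers measure 117 mm over their backs; the gripper's body (75 mm by 190 mm) begins 51 mm behind the grasp point.
Start: joints at [-1.476, 0.527, 1.433, -0, 1.181, -0.178], TCP at [0.168, -0.602, 0.405] pointing down, gripper open.
Joint ranges: [-3.08, 3.08], [-0.75, 2.2], [0.22, 2.44], [-1.43, 4.57], [0, 2.65], [-2.85, 2.85]. Speed limits (rad/s): [2.79, 2.79, 3.14, 3.14, 3.14, 3.14].

## Interface

Orientations are given as [roll, pitch, yaw] about the fixed x, y, z axes, in that order (R = Rz(yaw) Ry(pitch) Rx(roll)).
In Python, from workcell import movep, move_linear, movej, gripper_to, dwell, solve_ik, state, capture, calibration, Unreachable, sign_off gives the robot as it stands. Calls block until the motion is done:
- movep(position, orientation): joint-space move of the TCP to a pose.
- move_linear(position, attitude=None, velocity=0.15): straight line of the TCP; attitude=None keeps the orientation; velocity is the mean speed in m/s.
- movej(angles): joint-space move.
- gripper_to(opening, squeeze=None): finger opening in m; squeeze is the grip in N (None keeps the last); returns when the fingers have stopped.
- dwell(seconds).
- solve_ik(position, orientation): joint angles nearest the present ones, or None.
- state(): the state.
- capture(name): name is "scene" or "top"; returns the picture (384x512x3 uint8, red, green, blue); there is no depth.
- calibration(name): a dict with "camera_matrix" (3x3 intrinsics, pixels), "rvec" (rotation vector, rad) and "tvec" (3), from world to camera coordinates, as OpenCV has them. Camera axes: x right, y down, z forward; pixel columns grow to the right and rows downward; lengths in m; the calibration is good to about 2 mm. A picture is of the moment at which its call begins. calibration takes no time and is no camera call.
A pose or a line that the arm cannot do raises Unreachable and nothing moves.
- sign_off(): hands the job in; it is judged then, once.
The state is a dict: "time_s": time; "qpos": joint angles; "joint_vel": joint speeds; "effort": joint torques, N m; "position": TCP position; "ee_rot": TCP orientation; "force": force on the tool from outside, world axes, zero at the start; "wrist_torque": the same for the moment, N m; "grip_width": finger opening in m; "finger_force": force on a finger pad.
Only numpy, scipy, OpenCV 4.12 (cv2) and the standard library are available. Lean on these libraries where they do the work, as an engineer would, in place of code of your own. Each camera call takes 0.05 s, during which the arm holds its last target. There are 200 camera calls.

## Task

The dark marking stand rocks on the bench because the rubber foot at its near right corner (as the robot sees it) has worn short. Without picking anything up, push the orange wedge thin end first under that foot with the fingertips until the stand stops rocking, testing it by pressing on the deck above the foot, and do not shove the stand along the bench or disturb the brass blanks, the tool tray or the screwdriver. The program finishes while holding: still pressing down firmly, about 10 N, on that corner of the deck, with the stand level and giving no more than about a millimetre.

Things in the scene. Friction and masses are not known exactly. Their poses are not given: they have to be found in the camera images.
- stand: Marking stand, dark grey steel case on four rubber feet, about 2.2 kg: 220 mm along its x, 160 mm along its y, underside 16 mm and flat deck 56 mm above the bench. Origin on the bench under the middle of the case; x points away from the robot, y to the robot's left (turned by up to 0.3 rad), z square to the deck. Standing on its three good feet it is level, but it rocks over the worn one.
- slab (a point): centre of the top of the black granite slab bonded on the deck, 66 mm above the bench, at stand x = 35, y = 12 mm; the slab is 130 x 120 x 10 mm and covers stand x -30 to 100, y -48 to 72 mm. The strip of deck nearer the robot is bare.
- worn_foot (a point): Point fixed to the stand at x = -90, y = -60 mm, on the axis of the worn foot, level with the soles of the good feet (at x, y = 90, -60; 90, 60; -90, 60 mm). Feet are domes of 11 mm radius; the good ones are 16 mm tall, the worn one 3.5 to 7.5 mm shorter (how much is unknown), so at rest there is that gap between it and the bench.
- press_spot (a point): Point on the bare deck straight above the worn foot, 56 mm over worn_foot, 20 mm in from the two edges. With nothing under the foot a press here of about 2 to 4 N tips the stand until the foot meets the bench: this spot sinks by the gap, tilting 0.01 rad per mm. Well wedged, it gives under 1 mm at 10 N.
- wedge: Loose orange plastic wedge, 45 g, 110 mm long along its x, 40 mm wide, 2 mm thick at the nose (+x end), rising evenly to 14 mm at the butt (-x end). Origin: centre of its underside, z up. It lies on the bench right of the stand, nose towards the worn foot within about 0.25 rad and 15 mm sideways, the nose 50 to 90 mm short of the foot's axis.
- wedge_nose (a point): Middle of the nose edge, on the underside, 55 mm from the origin. When the wedge is snug the nose is 12 to 52 mm past the axis of the foot. Much beyond snug, the wedge shoves the stand or jacks its corner up.
- wedge_butt (a point): Middle of the upright butt face (40 mm wide, 14 mm high), on the underside. The wedge slides at under 1 N; once it takes the foot's load the resistance rises within a few mm: pushed here to 3 to 6 N it is snug, and friction keeps it there.
- blank_a: brass blank, disc 36 mm across and 4 mm thick, loose on the granite slab; origin at the centre of its underside
- blank_b: second brass blank, same size, loose on the granite slab
- tray: grey open tool tray, 210 x 110 x 50 mm, hand tools in it, on the bench to the left of the stand; origin at the centre of its underside
- screwdriver: green-handled screwdriver, 170 mm long along its x, lying on the bench beyond the wedge
There are look-alikes about, which are no part of the job. Of the things like the wedge, leave any that is purple or white; of the rest the smaller one is meant.

How it is judged:
By the outcome, as a careful person would: the job done as asked, in the order asked, and still so for the second after the job is handed in, while the arm keeps its last pose, push and grip.
It also fails if it takes over 51 s, if anything falls off the work surface, if the arm or the gripper's body presses on something with over 40 N, if the wrist force passes 120 N, or if a joint passes its speed limit or range.

## Working session

There is one attempt and no reset: what is moved stays moved. The work goes in short steps, each a Python script; the robot and the scene stay as the last script left them, time stands still between calls to the robot, and variables do not carry over. Pictures are saved under pics/ and viewed, at most 10 in all, crops included, and the job is handed in when it is done.

```bash
mkdir -p pics; ls
python3 - <<'E'
from workcell import *
import cv2,numpy as np
s=state();print(s)
for n in("scene","top"):
    im=capture(n);cv2.imwrite(f"pics/{n}0.png",cv2.resize(im[:,:,::-1],None,fx=1.5,fy=1.5,interpolation=cv2.INTER_CUBIC))
    np.save(f"pics/{n}0.npy",im)
    print(n,calibration(n))
E
```

```text
pics
{'time_s': 0.0, 'qpos': array([-1.47650523e+00,  5.28467354e-01,  1.43388396e+00, -2.77317115e-05,
        1.18136619e+00, -1.78492258e-01]), 'joint_vel': array([-0.00067648, -0.00049592,  0.00011135,  0.00076089, -0.0005598 ,
       -0.00095578]), 'effort': array([ 5.50988661e-04, -4.40033698e+01, -1.76589721e+01,  6.33021654e-02,
        5.80996647e-02, -1.75086948e-04]), 'position': array([ 0.16838103, -0.60154392,  0.40377631]), 'ee_rot': array([-3.13949702e+00, -3.52031277e-04,  2.72793542e-01]), 'force': array([-0.82598121,  0.01151861,  0.47085002]), 'wrist_torque': array([0.00170233, 0.00239384, 0.03913693]), 'finger_force': 0.0, 'grip_width': 0.0865687616736155}
scene {'camera_matrix': array([[427.03980634,   0.        , 256.39058861],
       [  0.        , 427.03980634, 194.22872892],
       [  0.        ,   0.        ,   1.        ]]), 'rvec': array([ 1.90286473,  1.87212817, -0.58047636]), 'tvec': array([-0.06800071, -0.39589639,  1.32759896])}
top {'camera_matrix': array([[387.36921296,   0.        , 261.48619917],
       [  0.        , 387.36921296, 194.43323912],
       [  0.        ,   0.        ,   1.        ]]), 'rvec': array([ 2.15050125, -2.17049608,  0.14339276]), 'tvec': array([0.05400306, 0.54526129, 0.99062291])}
```

View pics/scene0.png

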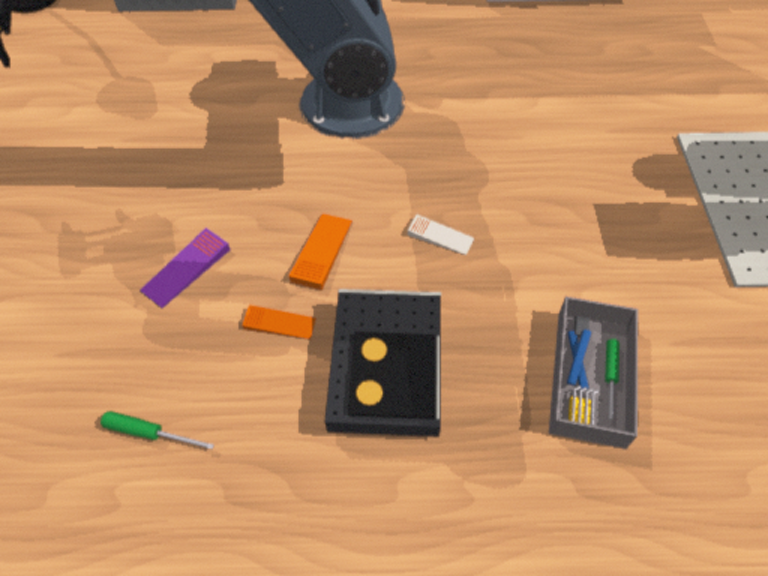

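View pics/top0.png

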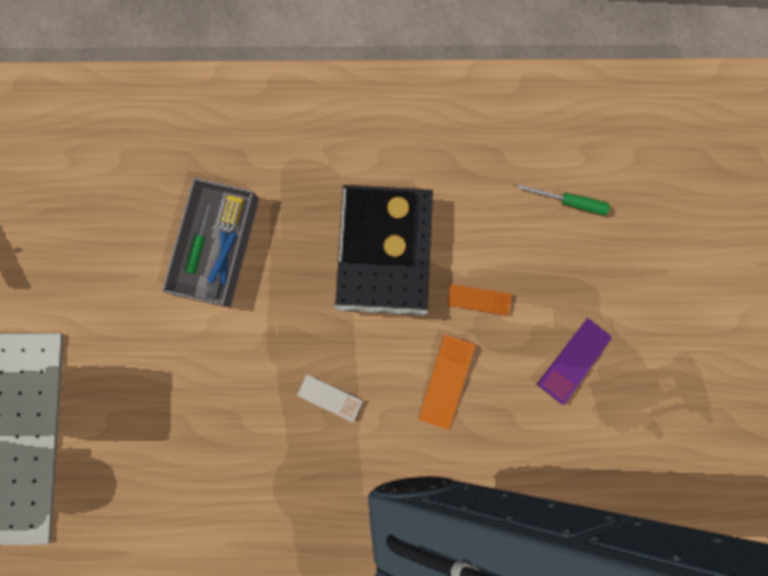

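The top picture shows the stand at about (342–432, 186–313) and the small orange wedge at (450–512, 285–315), with its butt to the right. The larger orange wedge at (447, 382) is the decoy. I'll enlarge both views for the corner pixels.

Run:
```python
import cv2,numpy as np
t=np.load("pics/top0.npy")[:,:,::-1];s=np.load("pics/scene0.npy")[:,:,::-1]
cv2.imwrite("pics/topc.png",cv2.resize(t[115:220,215:350],None,fx=5.5,fy=5.5,interpolation=cv2.INTER_CUBIC))
cv2.imwrite("pics/scenec.png",cv2.resize(s[185:295,155:300],None,fx=5.4,fy=5.4,interpolation=cv2.INTER_CUBIC))
```

```text
(no output)
```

View pics/topc.png

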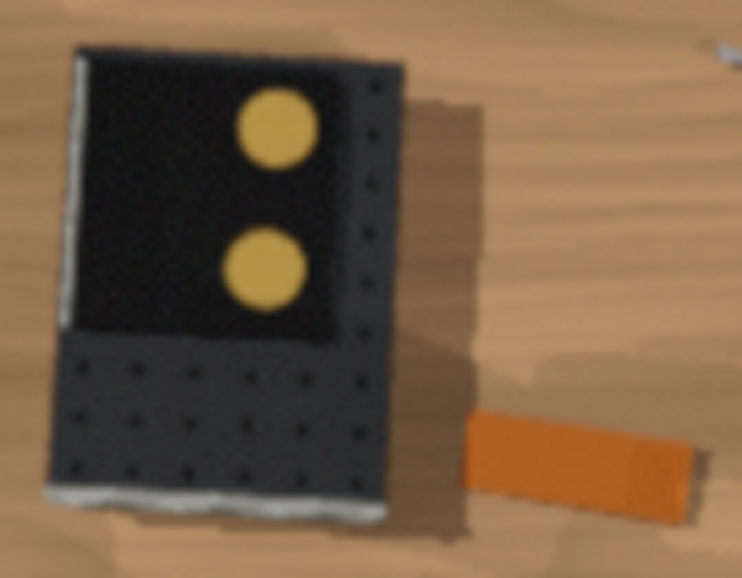

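View pics/scenec.png

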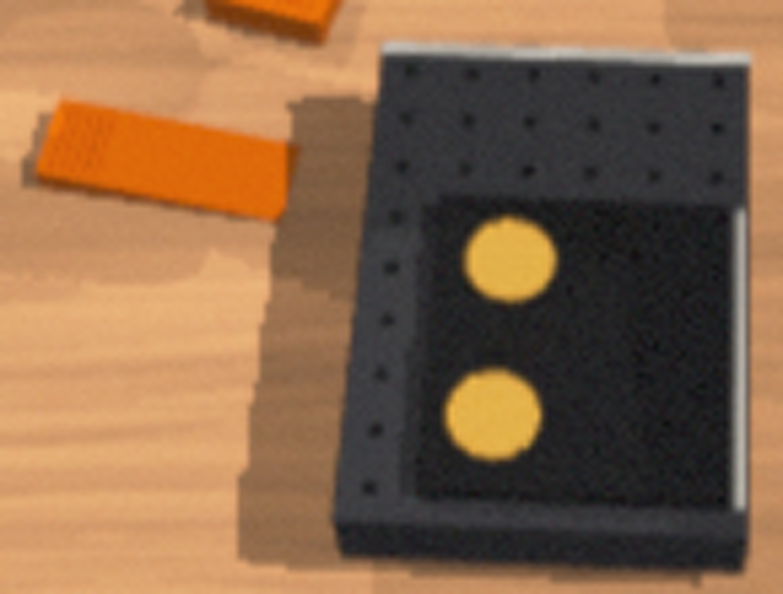

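In the top crop the deck corners are at about (78,48), (403,65), (385,503|520) and (48,487|503), and the wedge corners at (473,411), (463,487), (695,447) and (684,524). The scene crop matches. I'll fit the poses using both cameras.

```bash
cat > h.py <<'E'
import numpy as np,cv2
from workcell import *
from scipy.optimize import least_squares
C={n:calibration(n) for n in("top","scene")}
F={"top":(5.5,215,115),"scene":(5.4,155,185)}
def full(n,p):
    f,a,b=F[n];return (np.array(p,float)+.5)/f-.5+[a,b]
def proj(n,P):
    c=C[n];return cv2.projectPoints(np.array(P,float),c["rvec"],c["tvec"],c["camera_matrix"],None)[0][:,0]
def ray(n,uv,z):
    c=C[n];R=cv2.Rodrigues(c["rvec"])[0];d=R.T@np.linalg.inv(c["camera_matrix"])@[*uv,1];o=-R.T@c["tvec"]
    return o+d*(z-o[2])/d[2]
def W(pose,L):
    x,y,a=pose;L=np.array(L,float);c,s=np.cos(a),np.sin(a)
    return np.c_[x+c*L[:,0]-s*L[:,1],y+s*L[:,0]+c*L[:,1],L[:,2]]
def fit(L,obs,x0):
    f=lambda p:np.concatenate([(proj(n,W(p,L))-o).ravel() for n,o in obs.items()])
    return least_squares(f,x0,loss="soft_l1")
E
python3 - <<'E'
from h import *
near={"out":dict(top=[(385,520),(46,503)],scene=[(383,42),(750,55)]),"in":dict(top=[(386,503),(48,487)],scene=[(381,57),(749,66)])}
for k,v in near.items():
    obs={"top":full("top",[(78,48),(403,65)]+v["top"]),"scene":full("scene",[(747,545),(336,516)]+v["scene"])}
    L=[(.11,.08,.056),(.11,-.08,.056),(-.11,-.08,.056),(-.11,.08,.056)]
    for n,o in obs.items():
        P=np.array([ray(n,u,.056) for u in o]);print(k,n,P[:,:2].round(4).tolist(),np.linalg.norm(P-np.roll(P,-1,0),axis=1).round(4))
    for sel in (["top"],["scene"],["top","scene"]):
        r=fit(L,{n:obs[n] for n in sel},[.6,0,0]);print(sel,r.x.round(4),r.fun.round(1))
L=[(.055,-.02,.002),(.055,.02,.002),(-.055,-.02,.014),(-.055,.02,.014)]
# nose to +y; local +y(left of heading) = toward robot (-x)
obs={"top":full("top",[(473,411),(463,487),(695,447),(684,524)]),"scene":full("scene",[(280,220),(298,148),(38,180),(63,100)])}
for sel in (["top"],["scene"],["top","scene"]):
    r=fit(L,{n:obs[n] for n in sel},[.5,-.15,1.6]);print(sel,r.x.round(4),r.fun.round(1),W(r.x,[(.055,0,0),(-.055,0,0)]).round(4).tolist())
E
```

```text
out top [[0.7334, 0.1339], [0.7238, -0.0224], [0.5043, -0.01], [0.5137, 0.1487]] [0.1566 0.2199 0.159  0.2202]
out scene [[0.7405, 0.1333], [0.7262, -0.0221], [0.5088, -0.0102], [0.5187, 0.148]] [0.1561 0.2177 0.1585 0.2222]
['top'] [ 0.6188  0.0625 -0.0612] [-0.7 -0.   0.6  0.   0.2  0.1 -0.2 -0.1]
['scene'] [ 0.6234  0.0621 -0.0679] [ 0.5 -0.9 -1.5  0.8 -0.1 -0.2  0.6  0.1]
['top', 'scene'] [ 0.621   0.0623 -0.0635] [-0.5 -0.9  0.8 -0.7  0.2 -0.7 -0.2 -1.   0.8 -2.2 -1.1 -0.2 -0.1 -0.9
  0.4 -0.9]
in top [[0.7334, 0.1339], [0.7238, -0.0224], [0.5123, -0.0106], [0.5212, 0.1478]] [0.1566 0.2119 0.1586 0.2127]
in scene [[0.7405, 0.1333], [0.7262, -0.0221], [0.5166, -0.0108], [0.5244, 0.1473]] [0.1561 0.2099 0.1583 0.2165]
['top'] [ 0.6231  0.0621 -0.0603] [-0.5 -1.6  0.7 -1.6  0.2  1.4 -0.3  1.2]
['scene'] [ 0.6262  0.0617 -0.0632] [ 0.7  0.2 -1.5  2.2 -0.1 -1.9  0.5 -1.1]
['top', 'scene'] [ 0.6251  0.0619 -0.0626] [-0.4 -2.4  0.9 -2.2  0.2  0.8 -0.3  0.4  0.7 -0.3 -1.4  1.7 -0.  -2.2
  0.5 -1.5]
['top'] [ 0.5337 -0.1089  1.385 ] [ 0.  -0.2 -0.5  0.3  0.3 -0.3  0.1  0.3] [[0.5439, -0.0548, 0.0], [0.5236, -0.1629, 0.0]]
['scene'] [ 0.5382 -0.1072  1.4013] [ 0.5  0.6  0.8 -0.3 -0.6 -0.6 -0.6  0.2] [[0.5475, -0.053, 0.0], [0.529, -0.1614, 0.0]]
['top', 'scene'] [ 0.5356 -0.1082  1.3908] [-0.3 -0.8 -0.8 -0.3  0.  -1.1 -0.1 -0.6 -0.  -0.1  0.5 -1.  -0.9 -1.7
 -0.8 -0.9] [[0.5455, -0.0541, 0.0], [0.5258, -0.1623, 0.0]]
```

The outer-edge fit agrees in both views (220 × 159 mm, within about 2 mm). That puts the stand at (0.621, 0.062, −0.064), the worn foot at (0.527, 0.008) and the wedge nose at (0.5455, −0.054), which is about 22 mm too far in stand +x. I'll square the wedge up first with a two-finger side nudge in stand −x.

```bash
cat >> h.py <<'E'
S=(.621,.0623,-.0635)
def sp(x,y,ztip): return W(S,[(x,y,ztip+.182)])[0]
Y1=S[2]; Y2=S[2]+np.pi/2
def st(m=""):
    s=state();p=s["position"];dx,dy=p[0]-S[0],p[1]-S[1];c,q=np.cos(S[2]),np.sin(S[2])
    f=s["force"];print(m,"t%.2f"%s["time_s"],"stand xy tipz mm",np.round([(c*dx+q*dy)*1e3,(-q*dx+c*dy)*1e3,(p[2]-.182)*1e3],1),"F stand",np.round([c*f[0]+q*f[1],-q*f[0]+c*f[1],f[2]],2));return s
E
python3 - <<'E'
from h import *
movep(sp(-.015,-.1756,.09),[np.pi,0,Y1]);st("above")
gripper_to(.05);st("grip")
move_linear(sp(-.015,-.1756,.003),velocity=.15);st("down")
move_linear(sp(-.036,-.1756,.003),velocity=.08);st()
move_linear(sp(-.0605,-.1756,.003),velocity=.05);st("pushed")
move_linear(sp(-.050,-.1756,.003),velocity=.08)
move_linear(sp(-.015,-.2956,.09),velocity=.25);st("up")
movep(sp(-.10,-.2956,.09),[np.pi,0,Y2]);st("turned")
for n,a in(("top",(215,115)),("scene",(155,185))):
    im=capture(n);np.save(f"pics/{n}1.npy",im)
t=np.load("pics/top1.npy")[:,:,::-1];s=np.load("pics/scene1.npy")[:,:,::-1]
a=cv2.resize(t[170:220,275:375],None,fx=5.5,fy=5.5,interpolation=cv2.INTER_CUBIC)
b=cv2.resize(s[185:235,125:225],None,fx=5.5,fy=5.5,interpolation=cv2.INTER_CUBIC)
cv2.imwrite("pics/both1.png",np.vstack([a,b]))
E
```

```text
above t2.46 stand xy tipz mm [ -14.9 -176.5   90.2] F stand [ 0.13 -0.32  0.14]
grip t3.36 stand xy tipz mm [ -15.  -175.6   90. ] F stand [ 0.56 -0.67  0.39]
down t4.09 stand xy tipz mm [ -14.9 -175.6    2.8] F stand [0.19 0.42 0.07]
 t4.50 stand xy tipz mm [ -35.9 -175.7    3.4] F stand [0.03 0.51 0.85]
pushed t5.14 stand xy tipz mm [ -60.6 -175.7    3. ] F stand [-0.55 -0.42 -0.16]
up t6.18 stand xy tipz mm [ -16.1 -294.7   89.1] F stand [-0.64 -0.64  0.24]
turned t7.64 stand xy tipz mm [ -99.9 -295.1   89.7] F stand [0.46 0.03 0.15]
```

View pics/both1.png

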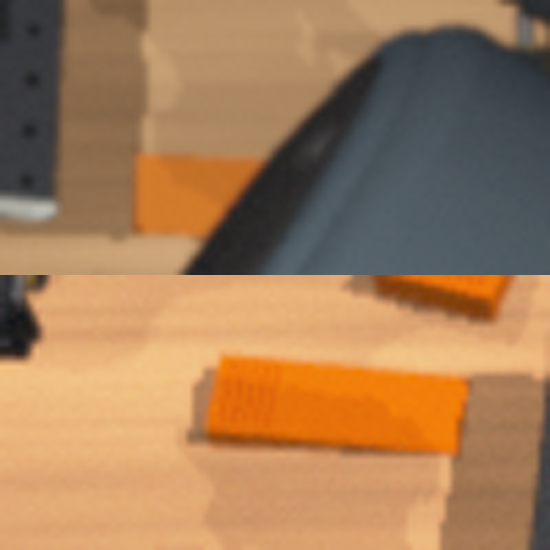

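The wedge is now squared up. In the scene crop its nose corners are at (467,104) and (459,180) and its butt corners at (222,80) and (208,158). In the top crop the nose corners are at (137,155) and (136,233). I'll fit its pose from these.

Run:
```python
from h import *
F["top"]=(5.5,275,170);F["scene"]=(5.5,125,185)
L=[(.055,-.02,.002),(.055,.02,.002),(-.055,-.02,.014),(-.055,.02,.014)]
r=fit(L,{"scene":full("scene",[(459,180),(467,104),(208,158),(222,80)])},[.53,-.11,1.5]);print(r.x,r.fun.round(1))
def tostand(p):
    d=np.array(p)[:2]-S[:2];c,q=np.cos(S[2]),np.sin(S[2]);return (c*d[0]+q*d[1],-q*d[0]+c*d[1])
print("scene nose,butt",[np.round(tostand(p),4) for p in W(r.x,[(.055,0,0),(-.055,0,0)])],r.x[2]-S[2]-np.pi/2)
for u in full("top",[(137,155),(136,233)]): print("top nose corner",np.round(tostand(ray("top",u,.002)),4))
```

```text
[ 0.52057841 -0.10793775  1.51025154] [ 0.3  0.1  0.6 -0.1 -0.6 -0.1 -0.3  0. ]
scene nose,butt [array([-0.0896, -0.1213]), array([-0.0893, -0.2313])] 0.002955217328172388
top nose corner [-0.0738 -0.1221]
top nose corner [-0.1125 -0.1232]
```

Both views agree that the wedge is centred on the foot line (stand x ≈ −0.090, yaw error 0.003). Next I'll push on the butt in small steps with a force stop.

```bash
cat >> h.py <<'E'
def F_(n=6):
    f=[]
    for _ in range(n): f.append(state()["force"]);dwell(.02)
    f=np.mean(f,0);c,q=np.cos(S[2]),np.sin(S[2]);return np.array([c*f[0]+q*f[1],-q*f[0]+c*f[1],f[2]])
def push(y,X=-.0905,stop=4.0,ymax=-.128,step=.001):
    b=F_(10);log=[]
    while y<ymax:
        y+=step;move_linear(sp(X,y,.004),velocity=.02);f=F_(4)-b;log.append((round(y*1e3,1),round(-f[1],2)))
        if -f[1]>stop: break
    print(log);st("end push");return y
E
python3 - <<'E'
from h import *
gripper_to(.015)
X=-.0905
move_linear(sp(X,-.262,.05),velocity=.2)
move_linear(sp(X,-.262,.004),velocity=.12);st("down")
move_linear(sp(X,-.175,.004),velocity=.07);st("near")
push(-.175)
E
```

```text
down t9.57 stand xy tipz mm [ -90.3 -262.6    4.4] F stand [0.48 0.32 0.19]
near t10.96 stand xy tipz mm [ -90.5 -175.3    3.9] F stand [ 0.43  0.38 -0.07]
[(-174.0, np.float64(0.33)), (-173.0, np.float64(0.24)), (-172.0, np.float64(0.5)), (-171.0, np.float64(-0.1)), (-170.0, np.float64(0.24)), (-169.0, np.float64(0.87)), (-168.0, np.float64(2.3)), (-167.0, np.float64(3.05)), (-166.0, np.float64(4.5))]
end push t13.97 stand xy tipz mm [ -90.4 -166.1    4. ] F stand [ 0.77 -3.48 -0.19]
```

The resistance rises over the last few mm to about 4.5 N, with the nose about 13 mm past the foot axis. Now I'll back off and test by pressing on the deck.

```bash
cat >> h.py <<'E'
def press(z=.0595,target=10,X=-.09,Y=-.06,zmin=.047):
    b=F_(12);log=[];f=0
    while z>zmin:
        e=target-f
        z-=.0005 if e>4 else .00025;move_linear(sp(X,Y,z),velocity=.02);f=(F_(4)-b)[2]
        log.append((round(z*1e3,2),round((state()["position"][2]-.182)*1e3,2),round(float(f),2)))
        if f>target-.4: break
    print(log);st("pressed");return z
E
python3 - <<'E'
from h import *
move_linear(sp(-.0905,-.178,.004),velocity=.08)
move_linear(sp(-.0905,-.178,.085),velocity=.25)
gripper_to(0.0)
move_linear(sp(-.09,-.06,.07),velocity=.2)
move_linear(sp(-.09,-.06,.0595),velocity=.05);st("above deck")
press()
t=capture("top")[:,:,::-1];s=capture("scene")[:,:,::-1]
cv2.imwrite("pics/both2.png",cv2.resize(s[175:295,135:305],None,fx=4.5,fy=4.5,interpolation=cv2.INTER_CUBIC))
E
```

```text
above deck t16.45 stand xy tipz mm [-90.1 -60.7  59. ] F stand [ 0.78 -0.29  0.2 ]
[(59.0, np.float64(59.06), -0.32), (58.5, np.float64(58.48), -0.22), (58.0, np.float64(57.99), -0.56), (57.5, np.float64(57.47), -0.48), (57.0, np.float64(56.99), -0.27), (56.5, np.float64(56.48), -0.07), (56.0, np.float64(56.11), 1.54), (55.5, np.float64(56.01), 4.92), (55.0, np.float64(55.92), 8.58), (54.75, np.float64(55.88), 10.04)]
pressed t19.82 stand xy tipz mm [-90.  -60.   55.9] F stand [-1.84 -0.11  9.52]
```

View pics/both2.png

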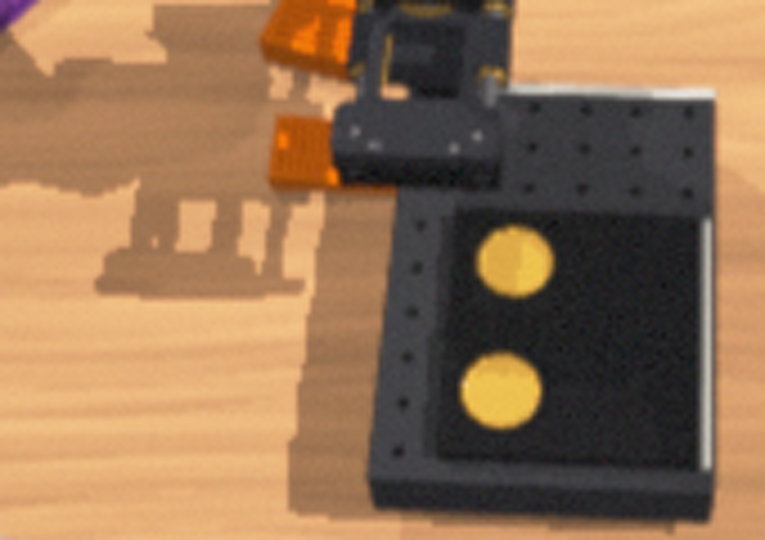

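The picture shows the wedge under the near-right corner with its butt at (270, 150). The stand corners at (713, 497) and (371, 477) match the first picture to within half a pixel, and the blanks haven't moved. From 1.5 to 10 N the deck gave about 0.2 mm, contact was at 56.1 mm (level), and the press is holding at about 10 N.

Run:
```python
from h import *
print(F_(10));print(sign_off())
```

```text
[-1.68733345 -0.37133291  9.8668103 ]
the job is handed in; nothing more can be done
None
```

The job is handed in: the wedge is snug under the worn foot and the arm is still pressing that corner at about 10 N, with the stand level, about 0.2 mm of give in the deck and no visible shift of the stand or the blanks.

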